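Tip a plywood blank onto the sanding board and seat it against the stop

TASK

Push the standing black-faced plywood blank over with the fingers, high on its black face, and let it drop so that it lies black side up inside the yellow-edged grey zone of the sanding board. Then push it along the board until the end facing the dark stop strip sits square and snug against the strip. Do not pick the blank up, and leave everything else on the bench where it is.

Things in the scene. Friction and masses are not known exactly. Their poses are not given: they have to be found in the camera images.
- board: sanding board screwed to the bench: plywood 290 x 180 x 12 mm, fixed. Origin on the bench under the middle of its marked zone; x points to the stop strip, y left seen that way, z up. Board: x -150 to 140, y -90 to 90 mm, top at z = 12 mm. Zone: flat grey paint, x -100 to 100, y -60 to 60 mm, yellow lines on three sides, the stop strip on the fourth
- stop_face (a point): middle of the near face of the stop strip, at its foot: board x = 100 mm, y = 0, on the board's top; axes as the board's. The strip is dark wood, 160 mm long across the board, 22 mm wide (board x 100 to 122 mm), rising 14 mm above the board's top
- blank: loose plywood offcut with one black side, 120 long, 50 wide, 18 mm thick, 50 to 100 g. Origin: centre of the bare 50 x 120 mm side opposite the black. x along the width, y along the length, z out of the black side (at z = 18 mm). It starts standing on a short end on the board (y up, origin 60 mm above the board's top), z away from the stop, within 7 degrees of square
- blank_foot (a point): middle of the bare side's edge at the end it stands on (blank y = -60 mm, z = 0), at the start at board x = -70 to -45 mm; axes as the blank's. Leaned over 9 degrees towards the stop, the blank falls by itself about this edge. Afterwards this is the end farther from the stop, the one to push
- blank_head (a point): middle of the bare side's edge at the other end (blank y = +60 mm, z = 0), on top at the start; axes as the blank's. After the fall this end faces the stop, some 2 to 6 cm short of it
- bottle: small brown dropper bottle with black top, 33 mm across, 102 mm tall, standing loose on the bench left of the board; origin under its centre, z up
- tape: yellow tape measure with red button, 78 mm long, 39 mm wide, 66 mm tall, standing loose on the bench right of the board; origin under its centre, y along its 78 mm, z up
- sander: cork sanding block, 67 x 114 mm, 30 mm high, loose on the bench to the left; origin under its centre, y along its length, z up
- pencil_red: red pencil, 151 mm long, 9 mm thick, loose on the bench to the right near the front; origin under its middle, y along its length
- keys: red holder of hex keys, 22 x 85 mm, 19 mm high, loose on the bench behind the board; origin under its centre, y along its length, z up
Things that resemble listed ones, but are neither listed nor needed, are in the scene too. Of the things like the blank, leave any that is turquoise; of the rest the smaller one is meant.

How it is judged (in metres and radians):
On the way, in this order (a step that is already met when the one before it is completed fails the run):
1. the blank topples and drops freely towards the stop, out of contact with the robot (angle between blank_head's own y axis and vertical above 0.5 rad and angle between blank_head's own z axis and vertical below 1.1 rad and angular speed of blank above 3 rad/s and contact force between each of the fingers, the arm and blank below 0.05 N).
2. the blank has come to rest flat on the board, black side up, inside the marked zone (angle between blank's own z axis and vertical below 0.06 rad and z of blank in the frame of board between 0.009 and 0.016 m and x of blank_foot in the frame of board above -0.105 m and y of blank_foot in the frame of board between -0.04 and 0.04 m and y of blank_head in the frame of board between -0.04 and 0.04 m and linear speed of blank below 0.02 m/s and angular speed of blank below 0.2 rad/s), for 0.2 s.
At the end, for the whole second after the job is handed in: the blank lies flat on the board, black side up, at rest, its sides inside the marked zone (5 mm allowance), its far end within 4 mm of the stop strip's near face and square to it within 4 degrees (all of step 2 and x of blank_head in the frame of stop_face above -0.004 m and angle between the y axis of blank and the x axis of board, either way round below 0.07 rad); the robot touches nothing.
It fails at once if the blank is lifted: its middle rises more than 15 mm above its height when standing, or it hangs level more than 28 mm above the board (z of blank in the frame of board above 0.087 m or (angle between blank's own z axis and vertical below 0.3 rad and z of blank in the frame of board above 0.04 m)).
It fails at once if the bottle is shifted or knocked over (distance of bottle from where it was at the start of the episode above 0.03 m or angle between bottle's own z axis and vertical above 0.4 rad).
It fails at once if the tape measure is shifted or knocked over (distance of tape from where it was at the start of the episode above 0.03 m or angle between tape's own z axis and vertical above 0.4 rad).
It fails at once if the sanding block, the hex key holder or the pencil is shifted (distance of any of sander, keys, pencil_red from where it was at the start of the episode above 0.03 m).
It also fails if it takes over 38 s, if anything falls off the work surface, if the arm or the gripper's body presses on something with over 40 N, if the wrist force passes 120 N, or if a joint passes its speed limit or range.

ROBOT

A 6-joint arm with a two-finger parallel gripper is mounted at the origin on a cart in front of the work surface, level with it; the furniture and walls round the work are solid. World frame = base frame: x ahead of the robot, y to its left, z up, the work surface at z = 0. Lengths are in mm, angles in rad, forces in N, time in s.
With the tool pointing down it reaches from about 350 to 875 mm from the base axis. Payload 4.2 kg.
Tool frame: the origin (TCP) lies on the mounting face of the last link; the fingertips stand 173 mm ahead of it and the grasp point (between the pads) lies 155 mm ahead of it; z points along the fingers, y is the line along which they close (so a half turn about z gives the same grasp; the last joint's range is limited). The gripper opens to 85 mm and grips with 20 to 120 N. Pads are 22 mm wide; open, the fingers measure 114 mm over their backs; the gripper's body (76 mm by 85 mm) begins 54 mm behind the grasp point. The pads swing forward as they close: fully open they stand 13 mm farther back than shut.
Start: joints at [1.395, 0.385, 0.008, 0, -1.194, -0.259], TCP at [263.235, 566.84, 404.712] pointing down, gripper open.
Joint ranges: [-3.14, 3.14], [-1.21, 2.06], [-1.07, 1.41], [-3.16, 2.05], [-2.99, -0.16], [-3.1, 3.1]. Speed limits (rad/s): [2.79, 2.79, 3.14, 3.14, 3.14, 3.14].

INTERFACE

Orientations are given as a unit quaternion [x, y, z, w].
In Python, from bench import arm gives the robot as it stands.
- The arm moves only by the tool carry_out, never from a script. Its argument "rows" is a list of rows, each a list of 7 numbers: the shift along the tool's x, y, z as a fraction of full scale, then the turn, a rotation vector about the tool's x, y, z as a fraction of full scale, then the opening, from -1 (shut) to 1 (fully open). A call has 1 to 12 rows; each row is the pose to reach, as a shift and turn from the pose commanded when the call began, along the tool's axes at that moment, turning the shorter way round; what a row does not reach only later rows make up. Full scale, the value 1, is 20 cm for a shift and pi rad for a turn. A row lasts 1/8 s, in which the tool goes at most 62.5 mm and 10.7 degrees, less where a joint would pass 70% of its speed; a pose out of reach is approached as far as the arm can. A call with a number of a shift or a turn outside -1 to 1 is refused whole. A call with a gripper value outside its range is refused whole. The fingers move at their own pace and stop on an object; the grip force is fixed at half the most. Time passes only in rows, so rows that repeat a pose let the fingers close. It gives the time, the measured TCP pose, the force, the opening and the grip force at its end, in the units of the state.
- arm.read_state(): the state, without advancing time (a new reading comes with each control period).
- arm.get_image(name): name is "side" or "top"; returns (picture, depth): 480x640x3 uint8, red, green, blue; 480x640 float32, mm along the optical axis (not along the pixel's ray), 0 where there is no reading.
- arm.calibration(name): a dict with "mtx" (3x3 intrinsics, pixels), "cam_to_world" (4x4, takes a point from camera to world coordinates). Camera axes: x right, y up, looking along -z (the intrinsics and any distortion apply to the point x, -y, -z); pixel columns grow to the right and rows downward; lengths in mm; the calibration is good to about 2 mm. A picture is of the moment at which its call begins. calibration takes no time and is no camera call.
- arm.job_done(): hands the job in; it is judged then, once.
The state is a dict: "clock": time; "joints": joint angles; "joint_vel": joint speeds; "joint_efforts": joint torques, N m; "position": TCP position; "ee_rot": TCP orientation; "contact_force": force on the tool from outside, world axes, zero at the start; "wrist_torque": the same for the moment, N m; "gripper_width": finger opening in mm; "grasp_force": force on a finger pad.
Only numpy, scipy, OpenCV 4.12 (cv2) and the standard library are available. Lean on these libraries where they do the work, as an engineer would, in place of code of your own. Each camera call takes 0.05 s, during which the arm holds its last target. There are 200 camera calls.

## Working session

There is one attempt and no reset: what is moved stays moved. The work goes in short steps, Python scripts to look and compute and a tool call to move; the robot and the scene stay as the last step left them, time stands still between calls to the robot, and variables do not carry over. Pictures are saved under pics/ and viewed, at most 10 in all, crops included, and the job is handed in when it is done.

Besides the shell and the picture viewer there is one more tool, called after "Request:" as name([rows], argument=value, ...), one row to a line, values as JSON. carry_out: Moves the arm, as the interface text tells. Its arguments: {"type":"object","properties":{"rows":{"type":"array"}},"required":["rows"]}

```bash
mkdir -p pics; ls; cat > h.py <<'E'
import numpy as np, cv2
from bench import arm
def cal(n):
    c=arm.calibration(n); return np.array(c["mtx"],float),np.array(c["cam_to_world"],float),c
def pts(n,depth):
    K,T,_=cal(n); v,u=np.mgrid[0:480,0:640]
    x=(u-K[0,2])/K[0,0]*depth; y=(v-K[1,2])/K[1,1]*depth
    P=np.stack([x,-y,-depth,np.ones_like(x)],-1)@T.T
    return P[...,:3]
def plane(n,uv,z):
    K,T,_=cal(n); uv=np.atleast_2d(uv).astype(float)
    d=np.c_[(uv[:,0]-K[0,2])/K[0,0],-(uv[:,1]-K[1,2])/K[1,1],-np.ones(len(uv))]@T[:3,:3].T
    o=T[:3,3]; return o+d*((z-o[2])/d[:,2])[:,None]
E
python3 - <<'E'
from h import *
for n in("top","side"):
    p,d=arm.get_image(n); cv2.imwrite(f"pics/{n}0.png",p[...,::-1]); np.savez(f"{n}0.npz",p=p,d=d)
    print(n,arm.calibration(n),(d>0).mean())
print(arm.read_state())
E
```

```text
pics
top {'mtx': array([[496.64432103,   0.        , 322.35972535],
       [  0.        , 496.64432103, 234.31946617],
       [  0.        ,   0.        ,   1.        ]]), 'cam_to_world': array([[-1.48497934e-02,  9.80787129e-01, -1.94515016e-01,
         3.63334566e+02],
       [-9.99852384e-01, -1.62470351e-02, -5.58970544e-03,
         2.05084729e+01],
       [-8.64260345e-03,  1.94403296e-01,  9.80883614e-01,
         1.23855419e+03],
       [ 0.00000000e+00,  0.00000000e+00,  0.00000000e+00,
         1.00000000e+00]])} 0.99587890625
side {'mtx': array([[435.30183022,   0.        , 321.17108876],
       [  0.        , 435.30183022, 239.72753212],
       [  0.        ,   0.        ,   1.        ]]), 'cam_to_world': array([[ 7.24390235e-01,  3.68222760e-01, -5.82812823e-01,
         7.42648293e+01],
       [-6.89382200e-01,  3.90974403e-01, -6.09828827e-01,
        -5.11434253e+02],
       [ 3.31204170e-03,  8.43534834e-01,  5.37064256e-01,
         5.77757310e+02],
       [ 0.00000000e+00,  0.00000000e+00,  0.00000000e+00,
         1.00000000e+00]])} 0.9958919270833333
{'clock': 0.1, 'joints': array([ 1.39457584e+00,  3.85481183e-01,  6.73893604e-03, -4.10866838e-04,
       -1.19403262e+00, -2.58589690e-01]), 'joint_vel': array([-1.05732293e-03, -7.13598970e-04,  2.34627850e-03,  3.41650713e-03,
       -1.37854263e-03, -8.18888400e-05]), 'joint_efforts': array([-4.67832106e-04, -3.93321526e+01,  1.88926792e+01,  4.19800535e+00,
       -2.62944603e-03,  4.65988506e-06]), 'position': array([263.17302181, 566.68145981, 403.72408341]), 'ee_rot': array([ 9.76443608e-01, -2.15770401e-01, -1.50056415e-04,  9.96292689e-04]), 'contact_force': array([ 0.14131152, -0.07944028,  0.09904201]), 'wrist_torque': array([-0.02066581,  0.03322224,  0.01586728]), 'grasp_force': 0.0, 'gripper_width': 85.78871230544539}
```

View pics/top0.png

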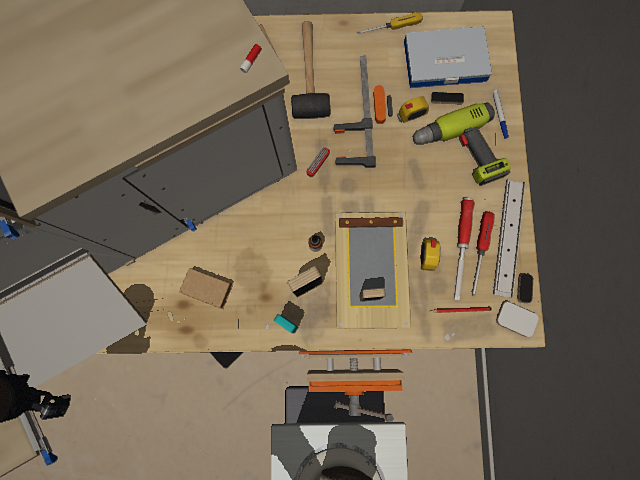

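View pics/side0.png

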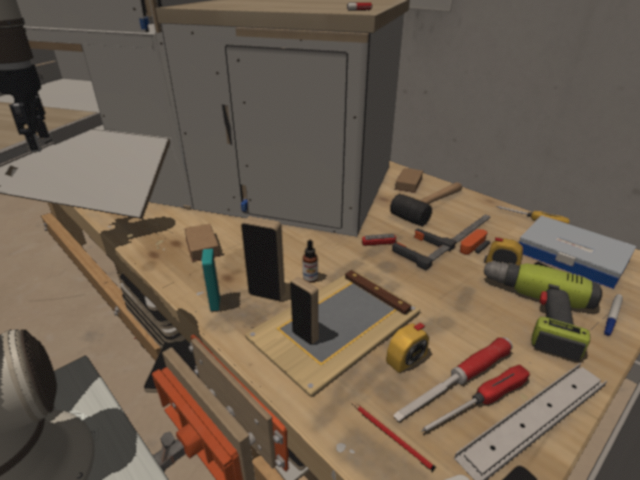

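The blank stands on the board at top (373,293) / side (305,312). Candidates that could be confused with it are the larger black-faced blank at top (304,280) / side (264,260) and the turquoise one at top (287,322) / side (211,280). By the description, the smaller non-turquoise one, on the board, is meant. Next I'll measure and check a close crop.

```bash
python3 - <<'E'
from h import *
d=np.load("top0.npz");p,D=d["p"],d["d"];P=pts("top",D)
s=np.load("side0.npz");ps,Ds=s["p"],s["d"];S=pts("side",Ds)
cv2.imwrite("pics/crop0.png",np.hstack([cv2.resize(p[205:335,325:420],None,fx=4,fy=4,interpolation=2)[:500],cv2.resize(ps[260:390,240:340],None,fx=4,fy=4,interpolation=2)[:500]])[...,::-1][:,:800])
# blank top by depth near
Z=P[...,2]; m=np.zeros(Z.shape,bool); m[270:310,350:400]=1
mm=(m&(Z>115)&(Z<145)).astype(np.uint8)
c=max(cv2.findContours(mm,0,1)[0],key=cv2.contourArea)
r=cv2.minAreaRect(c); b=cv2.boxPoints(r); print("blank top px",b, "z",np.median(Z[mm>0])); print(plane("top",b,132).round(1)); print(P[mm>0].mean(0))
# strip: dark red top
hsv=cv2.cvtColor(p,cv2.COLOR_RGB2HSV)
m=np.zeros(Z.shape,np.uint8); m[208:235,333:412]=(p[208:235,333:412].max(-1)<110)&(hsv[208:235,333:412,1]>90)
c=max(cv2.findContours(m,0,1)[0],key=cv2.contourArea); b=cv2.boxPoints(cv2.minAreaRect(c)); print("strip px",b); print(plane("top",b,26).round(1))
# yellow lines
m=np.zeros(Z.shape,np.uint8); R=p[225:320,335:412]; H=hsv[225:320,335:412]
m[225:320,335:412]=(H[...,1]>170)&(H[...,2]>120)
c=np.argwhere(m)[:,::-1]; b=cv2.boxPoints(cv2.minAreaRect(c.astype(np.float32))); print("yellow",len(c),b); print(plane("top",b,12).round(1))
# grey zone
for nm,(u,v) in dict(bottle=(316,241),tape=(430,253),sander=(206,287),pencil=(461,309),bigblank=(304,280),turq=(287,322),zone=(372,270),bench=(420,290)).items(): print(nm,P[v,u].round())
# side black face of blank
m=np.zeros(Z.shape,np.uint8); m[275:350,285:325]=(ps[275:350,285:325].max(-1)<45)&(np.linalg.norm(S[275:350,285:325,:2]-P[293,373,:2],axis=-1)<60)
Q=S[m>0]; q=Q.mean(0); w=np.linalg.svd(Q-q,full_matrices=False)[2]; print("face",len(Q),q,w[2],Q.min(0),Q.max(0))
E
```

```text
blank top px [[361.57245 289.86896]
 [383.9173  288.0069 ]
 [384.62073 296.4483 ]
 [362.27588 298.31036]] z 130.10201157230756
[[ 455.6  -58.4  132. ]
 [ 458.9 -108.1  132. ]
 [ 440.3 -108.9  132. ]
 [ 436.9  -59.4  132. ]]
[448.06926192 -83.84405335 129.74636104]
strip px [[338.84375 217.40283]
 [401.96832 216.25513]
 [402.14514 225.97919]
 [339.02057 227.12689]]
[[ 646.3  -14.5   26. ]
 [ 646.6 -172.6   26. ]
 [ 621.7 -171.8   26. ]
 [ 621.4  -14.4   26. ]]
yellow 267 [[346.3894  227.017  ]
 [394.963   225.66776]
 [397.19434 305.99466]
 [348.62073 307.3439 ]]
[[ 624.4  -33.4   12. ]
 [ 625.8 -156.    12. ]
 [ 424.9 -152.8   12. ]
 [ 423.5  -34.    12. ]]
bottle [576.  42.  88.]
tape [ 547. -230.   62.]
sander [477. 313.  29.]
pencil [ 416. -310.    5.]
bigblank [475.  67. 174.]
turq [388. 109. 116.]
zone [ 363.   21. 1239.]
bench [ 464. -213.   -2.]
face 1009 [439.96716432 -84.33106905  66.91629333] [0.95043347 0.29054127 0.11073386] [ 433.83125244 -111.36272555    9.45777712] [486.60868098 -57.50704247 127.41425044]
```

View pics/crop0.png

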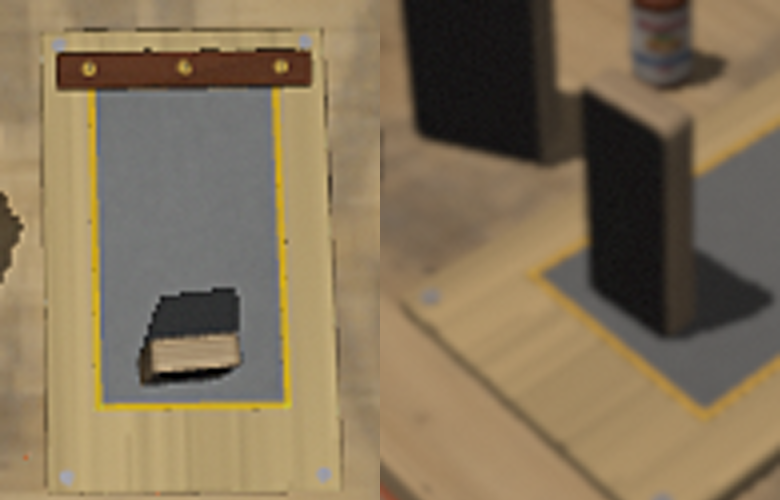

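The crop confirms the choice: the blank standing on the board, bare end up, black face towards the robot, at yaw about 3.8°. Board origin is about (523,-94) with yaw about 0, and the black face is at x≈438.6, y≈-84. Next I'll work out the approach.

```bash
cat >> h.py <<'E'
from scipy.spatial.transform import Rotation as Ro
def steps(*tips,start=None):
    "tips: (x,y,z,yaw_deg) of fingertip, pointing down; each printed relative to the previous one"
    s=arm.read_state(); R=Ro.from_quat(s["ee_rot"]); p=np.array(s["position"])
    if start is not None: R=Ro.from_euler("z",start[3],degrees=True)*Ro.from_euler("x",180,degrees=True); p=np.array(start[:3])+[0,0,173]
    for x,y,z,a in tips:
        R2=Ro.from_euler("z",a,degrees=True)*Ro.from_euler("x",180,degrees=True); p2=np.array([x,y,z+173.])
        print((x,y,z,a),(R.inv().apply(p2-p)/200).round(3),((R.inv()*R2).as_rotvec()/np.pi).round(4)); R,p=R2,p2
E
python3 -c "
from h import *
steps((370,390,231,3),(400,195,231,3),(390,0,231,3),(395,-84,180,3.5),(400,-84,110,3.5))
s=np.load('top0.npz');P=pts('top',s['d']);m=(P[...,0]>330)&(P[...,0]<425)&(P[...,1]>-200)&(P[...,1]<20);print(P[m][:,2].max())"
```

```text
(370, 390, 231, 3) [ 0.857  0.576 -0.   ] [ 6.000e-04  1.000e-04 -1.551e-01]
(400, 195, 231, 3) [0.099 0.982 0.   ] [0. 0. 0.]
(390, 0, 231, 3) [-0.101  0.971  0.   ] [0. 0. 0.]
(395, -84, 180, 3.5) [0.003 0.421 0.255] [-0.      0.     -0.0028]
(400, -84, 110, 3.5) [0.025 0.002 0.35 ] [0. 0. 0.]
19.512023250955963
```

Request:
carry_out([
  [0.21,0.14,0,0,0,-0.039,-0.5],
  [0.43,0.29,0,0,0,-0.078,-0.5],
  [0.64,0.43,0,0,0,-0.116,-0.5],
  [0.857,0.576,0,0,0,-0.155,-0.5],
])

```text
clock: 0.6
position: [370.6, 388.6, 404.3]
ee_rot: [1.0, 0.028, -0.0, 0.0]
contact_force: [-0.3, -0.3, 0.8]
gripper_width: 21.1
grasp_force: 0.0
```

Request:
carry_out([
  [0.03,0.25,0,0,0,0,-0.5],
  [0.05,0.5,0,0,0,0,-0.5],
  [0.08,0.75,0,0,0,0,-0.5],
  [0.1,0.98,0,0,0,0,-0.5],
])

```text
clock: 1.1
position: [400.2, 193.7, 404.5]
ee_rot: [1.0, 0.026, -0.0, 0.0]
contact_force: [0.6, -0.5, -0.2]
gripper_width: 21.5
grasp_force: 0.0
```

Request:
carry_out([
  [-0.03,0.25,0,0,0,0,-0.5],
  [-0.05,0.5,0,0,0,0,-0.5],
  [-0.08,0.75,0,0,0,0,-0.5],
  [-0.1,0.97,0,0,0,0,-0.5],
  [-0.1,0.97,0,0,0,0,-0.5],
])

```text
clock: 1.72
position: [389.7, -1.5, 404.4]
ee_rot: [1.0, 0.024, -0.0, 0.0]
contact_force: [0.2, 0.1, 0.3]
gripper_width: 21.3
grasp_force: 0.0
```

Request:
carry_out([
  [0,0.2,0.1,0,0,0,-0.5],
  [0.01,0.42,0.2,0,0,0,-0.5],
  [0.02,0.42,0.4,0,0,0,-0.5],
  [0.03,0.42,0.6,0,0,0,-0.5],
  [0.03,0.42,0.6,0,0,0,-0.5],
])

```text
clock: 2.35
position: [400.1, -82.6, 282.5]
ee_rot: [1.0, 0.026, -0.004, 0.0]
contact_force: [-0.4, 0.3, -0.4]
gripper_width: 21.4
grasp_force: 0.0
```

```bash
python3 - <<'E'
from h import *
ps,_=arm.get_image("side"); p,D=arm.get_image("top")
cv2.imwrite("pics/s1.png",np.hstack([cv2.resize(p[205:335,325:420],None,fx=4,fy=4,interpolation=2)[:500],cv2.resize(ps[230:355,220:320],None,fx=4,fy=4,interpolation=2)])[...,::-1][:,:800])
P=pts("top",D);Z=P[...,2];m=np.zeros(Z.shape,bool);m[270:310,350:400]=1
Q=P[m&(Z>115)&(Z<138)&(P[...,0]>430)];print(len(Q),Q.min(0),Q.max(0),Q.mean(0))
steps((428,-84,110,3.5));print(arm.read_state()["position"])
E
```

```text
Traceback (most recent call last):
ValueError: zero-size array to reduction operation minimum which has no identity
```

View pics/s1.png

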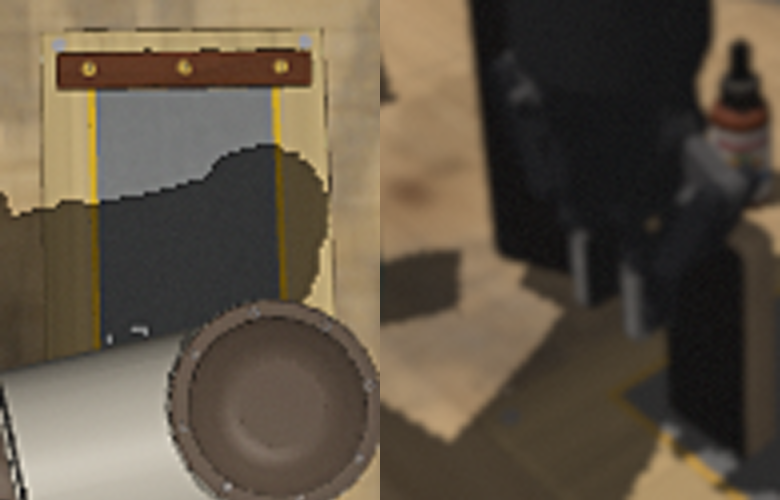

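The gripper is low in front of the blank, with both fingertips (crop (585,290) and (635,325)) just short of the black face; the blank is still upright. Next comes a slow push, then a quick retreat.

Request:
carry_out([
  [0.1,0,0,0,0,0,-0.5],
  [0.14,0,0,0,0,0,-0.5],
  [0.17,0,0,0,0,0,-0.5],
  [0.2,0,0,0,0,0,-0.5],
  [0.235,0,0,0,0,0,-0.5],
  [0.27,0,0,0,0,0,-0.5],
  [0.1,0,0,0,0,0,-0.5],
  [-0.1,0,0,0,0,0,-0.5],
  [-0.1,0,-0.1,0,0,0,-0.5],
  [-0.1,0,-0.1,0,0,0,-0.5],
  [-0.1,0,-0.1,0,0,0,-0.5],
])

```text
clock: 3.82
position: [381.2, -83.9, 304.4]
ee_rot: [1.0, 0.026, -0.0, -0.0]
contact_force: [0.2, 0.1, 0.3]
gripper_width: 21.4
grasp_force: 0.0
```

```bash
python3 - <<'E'
from h import *
ps,Ds=arm.get_image("side"); p,D=arm.get_image("top")
cv2.imwrite("pics/s2.png",np.hstack([cv2.resize(p[205:335,325:420],None,fx=4,fy=4,interpolation=2)[:500],cv2.resize(ps[260:385,260:365],None,fx=4,fy=4,interpolation=2)])[...,::-1][:,:800])
np.savez("2.npz",ps=ps,Ds=Ds,p=p,D=D)
print(arm.read_state()["position"])
E
```

```text
[381.08634258 -83.90657827 304.08632028]
```

View pics/s2.png

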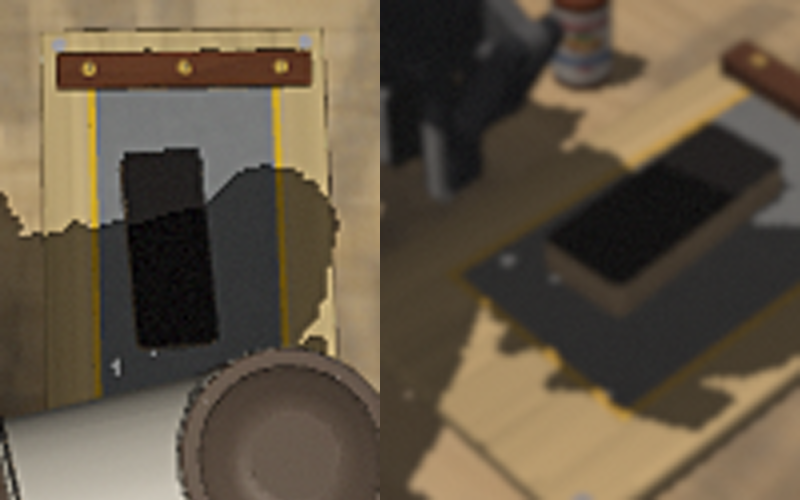

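The blank lies flat, black side up, in the zone, slightly yawed (top crop corners (122,155), (200,150), (217,342), (137,348)). Next I'll measure it.

```bash
cat >> h.py <<'E'
def blank(p):
    m=np.zeros((480,640),np.uint8); m[222:300,345:396]=(p[222:300,345:396].max(-1)<36)
    m=cv2.morphologyEx(m,cv2.MORPH_OPEN,np.ones((3,3)))
    c=max(cv2.findContours(m,0,1)[0],key=cv2.contourArea); w=plane("top",c[:,0],30)[:,:2].astype(np.float32)
    r=cv2.minAreaRect(w); b=cv2.boxPoints(r); b=b[np.argsort(b[:,0])]
    f,h=b[:2].mean(0),b[2:].mean(0); d=h-f
    print("foot",f.round(1),"head",h.round(1),"yaw",np.degrees(np.arctan2(d[1],d[0])).round(2),"size",np.round(r[1],1)); return f,h
E
python3 - <<'E'
from h import *
f,h=blank(np.load("2.npz")["p"])
u=(h-f)/np.linalg.norm(h-f); a=np.degrees(np.arctan2(u[1],u[0]))
print(arm.read_state()["position"])
steps((395,f[1],19,0))
E
```

```text
foot [461.6 -83.9] head [544.4 -79.1] yaw 3.31 size [82.9 48.7]
[381.08634258 -83.90657827 304.08632028]
(395, np.float32(-83.9214), 19, 0) [0.07  0.004 0.56 ] [0.     0.0004 0.0165]
```

Request:
carry_out([
  [0.03,0,0.2,0,0,0.0165,-0.3],
  [0.06,0,0.4,0,0,0.0165,-0.3],
  [0.07,0,0.56,0,0,0.0165,-0.3],
  [0.07,0,0.56,0,0,0.0165,-0.3],
])

```text
clock: 4.42
position: [394.3, -83.3, 190.5]
ee_rot: [1.0, -0.0, -0.004, 0.001]
contact_force: [-0.1, -0.1, 0.6]
gripper_width: 29.8
grasp_force: 0.0
```

Request:
carry_out([
  [0.1,0,0,0,0,0,-0.3],
  [0.2,0,0,0,0,0,-0.3],
  [0.25,0,0,0,0,0,-0.3],
  [0.28,0,0,0,0,0,-0.3],
  [0.31,0,0,0,0,0,-0.3],
  [0.34,0,0,0,0,0,-0.3],
  [0.37,0,0,0,0,0,-0.3],
  [0.4,0,0,0,0,0,-0.3],
  [0.42,0,0,0,0,0,-0.3],
  [0.42,0,0,0,0,0,-0.3],
])

```text
clock: 5.68
position: [479.2, -83.1, 192.7]
ee_rot: [1.0, 0.0, 0.0, -0.0]
contact_force: [0.6, -0.4, -0.1]
gripper_width: 29.7
grasp_force: 0.0
```

```bash
python3 - <<'E'
from h import *
ps,Ds=arm.get_image("side"); p,D=arm.get_image("top")
cv2.imwrite("pics/s3.png",np.hstack([cv2.resize(p[205:335,325:420],None,fx=4,fy=4,interpolation=2)[:500],cv2.resize(ps[260:385,260:365],None,fx=4,fy=4,interpolation=2)])[...,::-1][:,:800])
np.savez("3.npz",ps=ps,Ds=Ds,p=p,D=D)
print(arm.read_state()["position"],p[238:250,372].max(-1))
E
```

```text
[478.84579323 -83.19241838 192.66485581] [ 18  19  17  10  14  15   1  34  94 105 101  99]
```

View pics/s3.png

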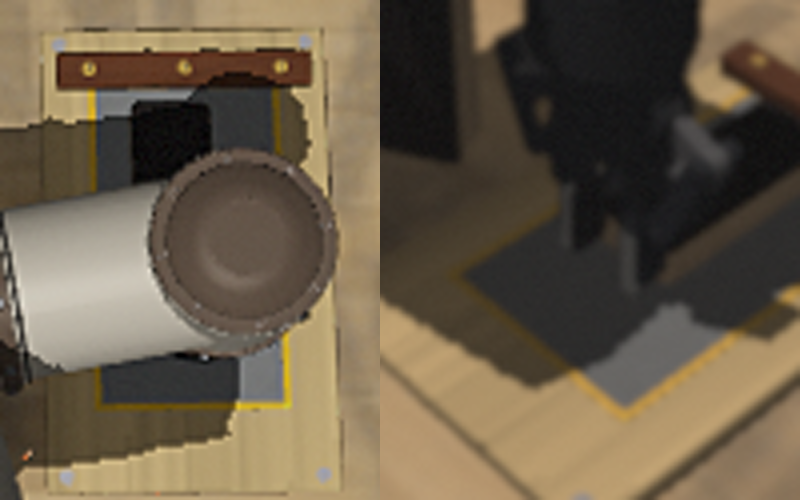

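The blank's head edge (top crop row ~100) is square and about 7 mm short of the strip (row ~89). I'll creep in while watching the force.

Request:
carry_out([
  [0.01,0,0,0,0,0,-0.3],
  [0.02,0,0,0,0,0,-0.3],
  [0.03,0,0,0,0,0,-0.3],
  [0.03,0,0,0,0,0,-0.3],
])

```text
clock: 6.28
position: [485.1, -83.1, 192.7]
ee_rot: [1.0, 0.0, 0.0, 0.0]
contact_force: [-0.3, -0.5, -0.2]
gripper_width: 29.8
grasp_force: 0.0
```

Request:
carry_out([
  [0.005,0,0,0,0,0,-0.3],
  [0.01,0,0,0,0,0,-0.3],
  [0.01,0,0,0,0,0,-0.3],
])

```text
clock: 6.65
position: [487.0, -83.1, 192.7]
ee_rot: [1.0, 0.0, 0.0, -0.0]
contact_force: [-0.3, 0.3, -0.4]
gripper_width: 29.7
grasp_force: 0.0
```

Request:
carry_out([
  [0.005,0,0,0,0,0,-0.3],
  [0.01,0,0,0,0,0,-0.3],
  [0.01,0,0,0,0,0,-0.3],
])

```text
clock: 7.02
position: [489.0, -83.2, 192.7]
ee_rot: [1.0, 0.0, 0.0, -0.0]
contact_force: [0.4, -0.1, 0.1]
gripper_width: 29.7
grasp_force: 0.0
```

```bash
python3 - <<'E'
from h import *
p,D=arm.get_image("top"); np.savez("4.npz",p=p,D=D)
print(p[222:236,362:378:4].astype(int).max(-1)); print(arm.read_state()["contact_force"])
E
```

```text
[[ 99  99 190  93]
 [ 94  94 118  22]
 [ 97  92  83  31]
 [ 98  91  92  37]
 [ 57  61  53  29]
 [ 24  24  16  19]
 [ 31  16   6  13]
 [ 10  21  18  17]
 [ 14  13  14  17]
 [ 13  21  17  15]
 [ 10  14  19  19]
 [ 14  14  11  13]
 [ 11  15  19  11]
 [ 18  14  15  12]]
[ 0.37877576 -0.84308997 -0.10554104]
```

Request:
carry_out([
  [0.005,0,0,0,0,0,-0.3],
  [0.005,0,0,0,0,0,-0.3],
])

```text
clock: 7.32
position: [490.0, -83.2, 192.7]
ee_rot: [1.0, 0.0, 0.0, 0.0]
contact_force: [-0.7, 0.5, 0.6]
gripper_width: 29.9
grasp_force: 0.0
```

Request:
carry_out([
  [0.005,0,0,0,0,0,-0.3],
  [0.005,0,0,0,0,0,-0.3],
])

```text
clock: 7.58
position: [491.0, -83.2, 192.7]
ee_rot: [1.0, 0.0, 0.0, 0.0]
contact_force: [-0.1, -0.2, -1.3]
gripper_width: 29.9
grasp_force: 0.0
```

Request:
carry_out([
  [0.005,0,0,0,0,0,-0.3],
  [0.005,0,0,0,0,0,-0.3],
])

```text
clock: 7.82
position: [491.7, -83.2, 192.6]
ee_rot: [1.0, 0.0, -0.0, 0.0]
contact_force: [-1.4, 0.2, 0.1]
gripper_width: 29.8
grasp_force: 0.5
```

Request:
carry_out([
  [0.005,0,0,0,0,0,-0.3],
  [0.005,0,0,0,0,0,-0.3],
])

```text
clock: 8.07
position: [492.0, -83.3, 192.5]
ee_rot: [1.0, -0.0, -0.001, 0.0]
contact_force: [-4.5, 0.8, 2.6]
gripper_width: 29.9
grasp_force: 2.0
```

Request:
carry_out([
  [0.003,0,0,0,0,0,-0.3],
  [0.003,0,0,0,0,0,-0.3],
])

```text
clock: 8.32
position: [492.3, -83.3, 192.4]
ee_rot: [1.0, -0.0, -0.002, 0.0]
contact_force: [-6.9, 1.4, 3.2]
gripper_width: 30.0
grasp_force: 2.8
```

Force has built up, so the blank is seated against the strip. I'll back straight off, lift away and check.

Request:
carry_out([
  [-0.03,0,0,0,0,0,-0.3],
  [-0.1,0,0,0,0,0,-0.3],
  [-0.3,0,0,0,0,0,-0.3],
  [-0.5,0,0,0,0,0,-0.3],
  [-0.5,0,-0.3,0,0,0,-0.3],
  [-0.5,0,-0.6,0,0,0,-0.3],
  [-0.5,0,-0.9,0,0,0,-0.3],
  [-0.5,0,-0.9,0,0,0,-0.3],
])

```text
clock: 9.32
position: [394.0, -83.1, 377.5]
ee_rot: [1.0, 0.001, 0.007, -0.001]
contact_force: [0.6, 0.1, -1.0]
gripper_width: 30.0
grasp_force: 0.0
```

```bash
python3 - <<'E'
from h import *
ps,Ds=arm.get_image("side"); p,D=arm.get_image("top")
cv2.imwrite("pics/s5.png",np.hstack([cv2.resize(p[205:335,325:420],None,fx=4,fy=4,interpolation=2)[:500],cv2.resize(ps[250:375,300:405],None,fx=4,fy=4,interpolation=2)])[...,::-1][:,:800])
m=np.zeros((480,640),np.uint8); m[229:300,352:388]=(p[229:300,352:388].max(-1)<48)
m=cv2.morphologyEx(m,cv2.MORPH_OPEN,np.ones((3,3)))
w=plane("top",max(cv2.findContours(m,0,1)[0],key=cv2.contourArea)[:,0],30)[:,:2].astype(np.float32);print(cv2.boxPoints(cv2.minAreaRect(w)).round(1)); print(arm.read_state()["position"])
E
```

```text
[[ 504.4 -109.6]
 [ 614.2 -111.4]
 [ 615.   -60.1]
 [ 505.3  -58.3]]
[392.68036312 -83.21354272 372.92417732]
```

View pics/s5.png

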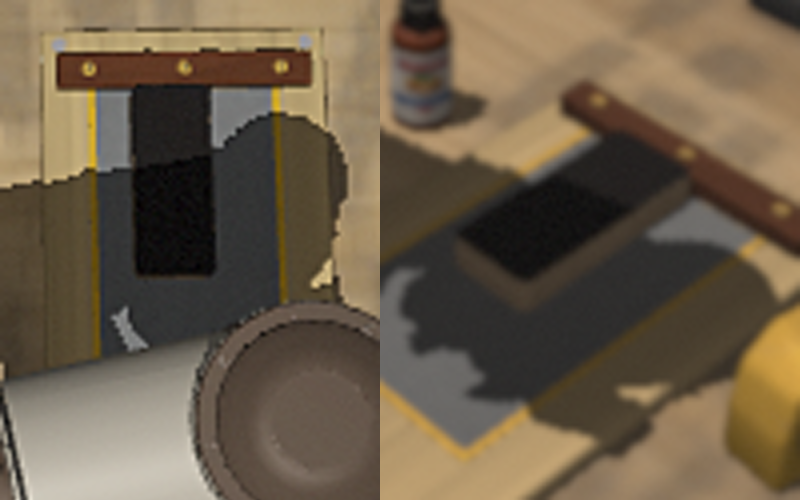

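The blank lies flat and black side up. Its head touches the strip in both views (top crop row ~88, columns 135–210), it is square within 1°, and the arm is clear.

```bash
python3 -c "
from bench import arm
print(arm.job_done())"
```

```text
the job is handed in; nothing more can be done
None
```

I pushed the blank over, and it lies flat, black side up in the zone, pressed against the stop strip and square to about 1°; the arm is clear and the job is handed in, though no verdict was returned.

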